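Filter cassettes into the locked drawer

ROBOT

A 7-joint arm with a two-finger parallel gripper is mounted at the origin on the work surface. World frame = base frame: x ahead of the robot, y to its left, z up, the work surface at z = 0. Lengths are in m, angles in rad, forces in N, time in s.
With the tool pointing down it reaches from about 0.425 to 0.875 m from the base axis. Payload 9.9 kg.
Tool frame: the origin (TCP) lies midway between the tips of the shut fingers; the grasp point (between the pads) lies 19 mm behind it (robot.grasp_offset is the distance from the TCP to the grasp point, in m); z points along the fingers, y is the line along which they close (so a half turn about z gives the same grasp; the last joint's range is limited). The gripper opens to 85 mm and grips with 20 to 120 N. Pads are 22 mm wide; open, the fingers measure 114 mm over their backs; the gripper's body (76 mm by 85 mm) begins 54 mm behind the grasp point. The pads swing forward as they close: fully open they stand 13 mm farther back than shut.
Start: joints at [-0.084, 0.576, 0.025, 1.437, -0.015, 1.129, -0.057], TCP at [0.675, 0, 0.231] pointing down, gripper open.
Joint ranges: [-2.76, 2.76], [-0.34, 2.15], [-1.52, 1.57], [0.19, 2.46], [-1.09, 4.23], [0.17, 1.99], [-2.82, 2.82]. Speed limits (rad/s): [2.22, 2.22, 3.01, 3.01, 3.14, 3.14, 3.14].

INTERFACE

Orientations are given as a rotation vector (axis times angle).
In Python, from workcell import robot gives the robot as it stands.
- The arm moves only by the shell command python3 steer.py FILE [OPENING] [FORCE], which reads ROWS from the file FILE. ROWS is a JSON list of rows, 1 to 8 of them, each an object with the fields pos (a list: dx, dy, dz in m), spin (a turn about the tool's z in rad); a field left out counts as zero; each row shifts and turns the commanded pose from where the row before left it, along the tool's axes as they then stand; what a row does not reach is not made up. A row lasts 1/8 s, in which the tool goes at most 0.0625 m and 0.188 rad, less where a joint would pass 70% of its speed; a pose out of reach is approached as far as the arm can. OPENING is the finger opening in m, set as the command begins (- or left out keeps the last). The fingers move at their own pace and stop on an object; FORCE is the grip in N (left out, the last holds). Time passes only in rows, so rows that do not move let the fingers close. It prints the time, the measured TCP pose, the force, the opening and the grip force at its end. Input that does not fit is refused with a message, and nothing moves.
- robot.get_obs(): the state, without advancing time (a new reading comes with each control period).
- robot.read_camera(name): name is "scene" or "side" or "wrist"; returns a dict with "img" (420x560x3 uint8, red, green, blue), "K" (3x3 intrinsics, pixels), "T" (4x4, takes a point from camera to world coordinates). Camera axes: x right, y up, looking along -z (the intrinsics and any distortion apply to the point x, -y, -z); pixel columns grow to the right and rows downward; lengths in m; the calibration is good to about 2 mm. A picture is of the moment at which its call begins. There is no depth.
- robot.sign_off(): hands the job in; it is judged then, once.
The state is a dict: "t": time; "qpos": joint angles; "qvel": joint speeds; "joint_efforts": joint torques, N m; "ee_pos": TCP position; "eef_rot": TCP orientation; "contact_force": force on the tool from outside, world axes, zero at the start; "ft_torque": the same for the moment, N m; "gripper_width": finger opening in m; "gripper_force": force on a finger pad.
Only numpy, scipy, OpenCV 4.12 (cv2) and the standard library are available. Lean on these libraries where they do the work, as an engineer would, in place of code of your own. Each camera call takes 0.05 s, during which the arm holds its last target. There are 200 camera calls.

TASK

Put the microscope's filter cassettes away: lift the yellow locking stay on the small cabinet right back until it stays up by itself, pull the drawer open and put every cassette in it, standing or lying, drawing those in the light white stand straight up so that the stand stays upright where it is. Then push the drawer fully shut and swing the stay back down so that it locks the drawer again. Leave the mug, brass specimen and spectacle case alone.

Things in the scene. Friction and masses are not known exactly. Their poses are not given: they have to be found in the camera images.
- cas0: filter cassette, grey with an orange end, 34 x 28 x 70 mm (its x, y, z), about 0.12 kg, a solid block with flat sides; origin at the centre of its 34 x 28 underside, z along its 70 mm length towards the coloured end; at the start it lies flat (28 mm high) by itself on the bench
- cas1: filter cassette, grey with a blue end, 34 x 28 x 70 mm (its x, y, z), about 0.12 kg, a solid block with flat sides; origin at the centre of its 34 x 28 underside, z along its 70 mm length towards the coloured end; if present it starts upright in the stand
- cas2: filter cassette, grey with a red end, 34 x 28 x 70 mm (its x, y, z), about 0.12 kg, a solid block with flat sides; origin at the centre of its 34 x 28 underside, z along its 70 mm length towards the coloured end; if present it starts upright in the stand
- cas3: filter cassette, grey with a green end, 34 x 28 x 70 mm (its x, y, z), about 0.12 kg, a solid block with flat sides; origin at the centre of its 34 x 28 underside, z along its 70 mm length towards the coloured end; if present it starts upright in the stand
- stand: light (about 70 g) loose white plastic stand, base 176 x 50 mm (x, y), rim 45 mm high; three rectangular pockets 37 x 31 mm, 40 mm deep, in a row along its x at -54, 0 and +54 mm; an upright cassette stands 5 mm above the bench in a pocket, its y along the stand's y, its top 30 mm above the rim; origin at the centre of the underside
- cab: fixed grey cabinet, 220 x 320 x 130 mm (x, y, z), one drawer with a white front that slides out along the cabinet's -x; origin at the centre of its underside
- cab_drawer0 (a joint): drawer travel out of the cabinet, 0 shut, 0.15 m fully open; about 1 N of friction. The stay's tongue blocks it while the stay is down
- cab_drawer0_handle (a point): middle of the drawer's steel bar handle (11 mm thick, 120 mm long, along the drawer's y), 35 mm in front of the drawer front and 38 mm below the cabinet top; axes as the cabinet's
- drawer_floor (a point): point on the drawer's inner floor, moving with the drawer, axes as the cabinet's, 22 mm above the bench; the drawer is inside from -67 to +107 mm in x and +-139 mm in y about it. The walls rise 86 mm above the floor, the front panel 95 mm, and the roof of the cabinet is 96 mm above it. When the drawer is out 0.14 m, the floor from -67 to +67 mm in x is open to above
- stay (a joint): angle of the yellow locking stay: 0 down and locked (tongue 3 mm in front of the drawer front), grows as its front end is lifted up and back, stop at 1.9 rad; let go, it falls shut below about 1.45 and leans back on its stop above about 1.8. When up, its 46 mm tongue points forward: cross above it (0.29 m over the bench) with the gripper
- stay_grip (a point): point at which to grip the red crossbar at the stay's front end: the bar is 12 mm thick, 120 mm long, along the cabinet's y; this point is 38 mm towards +y from the middle of the bar, clear of the 24 mm wide yellow strap. With the stay down the bar is 26 mm above the cabinet top and 28 mm in front of the drawer front. It may turn between the fingers
- stay_pivot (a point): middle of the stay's hinge axis, 18 mm above the cabinet top; fixed, axes as the cabinet's; the hinge axis is its y. In this frame the crossbar's axis is at x = -138 mm, z = +8 mm when the stay is down, and turns about y as the stay lifts
- mug: blue mug, 80 mm wide, 90 mm high; leave alone; origin at the centre of its underside
- specimen: brass specimen disc, 38 mm wide, 22 mm high; leave alone; origin at the centre of its underside
- spectacle_case: green spectacle case, 155 x 60 x 35 mm; leave alone; origin at the centre of its underside

How it is judged:
By the outcome, as a careful person would: the job done as asked, in the order asked, and still so for the second after the job is handed in, with the robot touching nothing.
Of cas1, cas2, cas3 only 1 to 3 are there at a start; the rules pass over those that are not, and their reading is None.
At some moment in a run one of cas0 may be knocked a few centimetres aside while the robot is not near it.
Once in a run the grip may slacken for a moment while it holds something.
It also fails if it takes over 210 s, if anything falls off the work surface, if the arm or the gripper's body presses on something with over 40 N, if the wrist force passes 120 N, or if a joint passes its speed limit or range.

## Working session

There is one attempt and no reset: what is moved stays moved. The work goes in short steps, Python scripts to look and compute and a shell command to move; the robot and the scene stay as the last step left them, time stands still between calls to the robot, and variables do not carry over. Pictures are saved under pics/ and viewed, at most 17 in all, crops included, and the job is handed in when it is done.

```bash
ls; mkdir -p pics
python3 - <<'E'
from workcell import robot
import cv2
o=robot.get_obs();print(o['t'],o['ee_pos'],o['eef_rot'])
for n in("scene","side"):
    d=robot.read_camera(n);cv2.imwrite(f"pics/{n}0.png",cv2.resize(d["img"][:,:,::-1],(800,600),interpolation=cv2.INTER_CUBIC));print(n,d["K"].tolist(),d["T"].round(4).tolist(),[k for k in d])
E
```

```text
pics
steer.py
workcell.py
0.0 [6.74572184e-01 1.83289896e-05 2.30462626e-01] [-2.22058674e+00 -2.22078546e+00  1.88430469e-03]
scene [[400.1084669313167, 0.0, 288.56841638240894], [0.0, 400.1084669313167, 211.60510760410767], [0.0, 0.0, 1.0]] [[0.7263, -0.5126, 0.4579, 0.9534], [0.6871, 0.5251, -0.5021, -0.5272], [0.017, 0.6794, 0.7336, 0.7846], [0.0, 0.0, 0.0, 1.0]] ['img', 'K', 'T']
side [[421.7818789175098, 0.0, 276.3998250174273], [0.0, 421.7818789175098, 213.10141825499107], [0.0, 0.0, 1.0]] [[0.7769, 0.2838, -0.562, -0.0805], [-0.6292, 0.382, -0.6769, -0.7689], [0.0226, 0.8795, 0.4753, 0.6294], [0.0, 0.0, 0.0, 1.0]] ['img', 'K', 'T']
```
View pics/scene0.png

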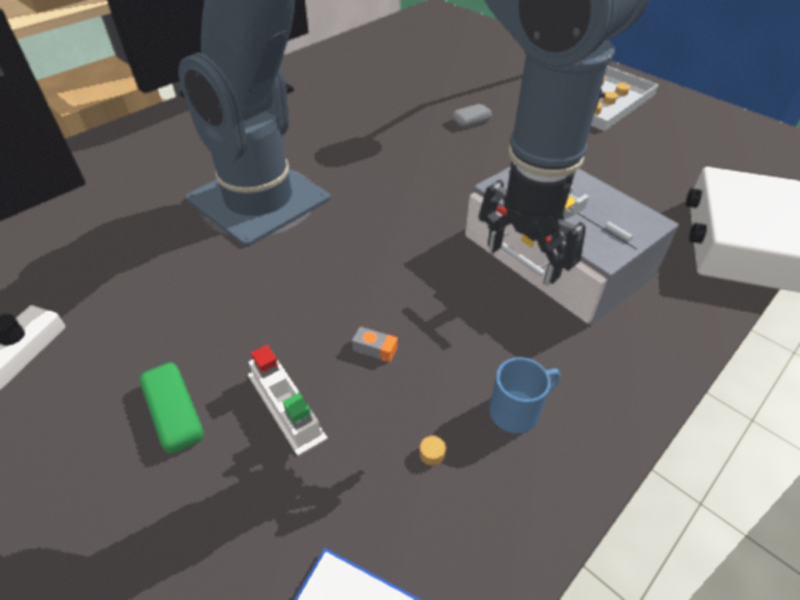

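View pics/side0.png

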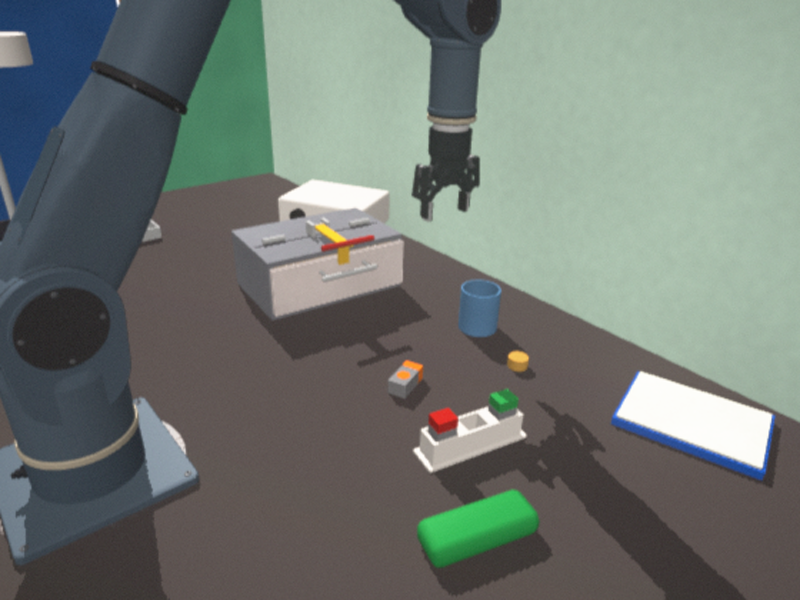

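Both cameras show red and green cassettes in the stand, with the middle pocket empty. In the scene view red is at (264,357), green at (296,405), and orange lies at (375,344). The cabinet is at (570,230), partly hidden by the gripper. I'll enlarge.

Create h.py:
```python
import numpy as np, cv2
from workcell import robot
W={}
def crop(img,x0,y0,w,h,W_=400,H_=300):
    c=cv2.resize(img[y0:y0+h,x0:x0+w],(W_,H_),interpolation=cv2.INTER_CUBIC)
    for i in range(0,w,10):
        X=int(i*W_/w); cv2.line(c,(X,0),(X,8 if (x0+i)%50 else 16),(0,255,255),1)
        if (x0+i)%50==0: cv2.putText(c,str(x0+i),(X+1,26),0,.4,(0,255,255),1)
    for i in range(0,h,10):
        Y=int(i*H_/h); cv2.line(c,(0,Y),(8 if (y0+i)%50 else 16,Y),(0,255,255),1)
        if (y0+i)%50==0: cv2.putText(c,str(y0+i),(16,Y+5),0,.4,(0,255,255),1)
    return c
def grab(n): d=robot.read_camera(n); return d
def ray(K,T,p):
    v=np.linalg.solve(K,[p[0],p[1],1.]); v=T[:3,:3]@np.array([v[0],-v[1],-v[2]]); return T[:3,3],v/np.linalg.norm(v)
def tri(obs):
    "obs: list of (K,T,pix) -> point, residual mm"
    A=0;b=0;R=[ray(*o) for o in obs]
    for c,d in R: P=np.eye(3)-np.outer(d,d);A=A+P;b=b+P@c
    x=np.linalg.solve(A,b); return x,[round(1000*np.linalg.norm((np.eye(3)-np.outer(d,d))@(x-c)),1) for c,d in R]
def atz(K,T,p,z): c,d=ray(K,T,p); return c+d*(z-c[2])/d[2]
def proj(K,T,X):
    q=T[:3,:3].T@(np.asarray(X)-T[:3,3]); u=K@np.array([q[0],-q[1],-q[2]]); return u[:2]/u[2]
```

Run:
```python
from h import *
import pickle
s=grab("scene");d=grab("side");pickle.dump((s,d),open("v0.pkl","wb"))
S=s["img"][:,:,::-1].copy();D=d["img"][:,:,::-1].copy()
cv2.imwrite("pics/c1.png",np.vstack([np.hstack([crop(D,155,135,140,105),crop(S,320,110,160,120)]),np.hstack([crop(D,260,240,120,90),crop(S,160,220,140,105)])]))
```

```text
(no output)
```

View pics/c1.png

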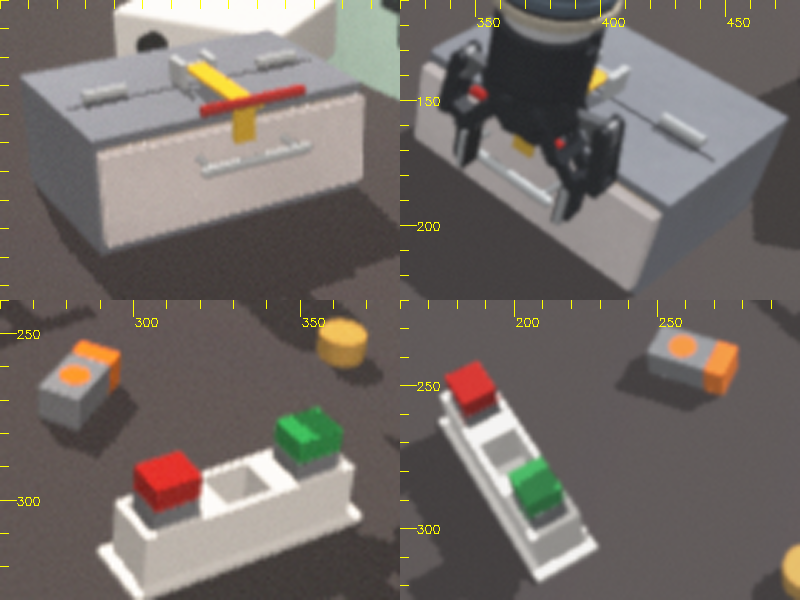

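Run:
```python
from h import *
import pickle
s,d=pickle.load(open("v0.pkl","rb"))
def D(x,y,o,k): return (d["K"],d["T"],(o[0]+x/k,o[1]+y/k))
def S(x,y,o,k): return (s["K"],s["T"],(o[0]+x/k,o[1]+y/k))
tl=lambda x,y:D(x,y,(155,135),400/140); tr=lambda x,y:S(x-400,y,(320,110),2.5)
bl=lambda x,y:D(x,y-300,(260,240),400/120); br=lambda x,y:S(x-400,y-300,(160,220),400/140)
np.set_printoptions(precision=4,suppress=True)
for n,a,b in [("FRbot",tl(363,183),tr(632,290)),("FRtop",tl(363,92),tr(660,210)),("handL",tl(203,170),tr(485,153)),("handR",tl(310,147),tr(553,203)),("barL",tl(200,110),tr(476,93)),("barR",tl(306,90),tr(560,143)),("BRtop",tl(30,78),tr(430,60)),
 ("red",bl(168,468),br(471,381)),("green",bl(310,427),br(536,482)),("orange",bl(80,372),br(692,352)),
 ("st1",bl(142,597),br(540,580)),("st2",bl(358,516),br(596,547))]:
    print(n,*tri([a,b]))
print(atz(*tl(107,250),0),atz(*tl(363,183),0),atz(*tr(632,290),0))
print("bar z.156",atz(*tl(200,110),.156),atz(*tl(306,90),.156)); print("hand z.092",atz(*tl(203,170),.092),atz(*tl(310,147),.092))
print("tops z.075",atz(*bl(168,468),.075),atz(*bl(310,427),.075),atz(*br(471,381),.075),atz(*br(536,482),.075))
```

```text
FRbot [0.7339 0.1879 0.0071] [np.float64(3.3), np.float64(3.3)]
FRtop [0.7316 0.1897 0.1205] [np.float64(3.0), np.float64(3.0)]
handL [0.5288 0.1986 0.0713] [np.float64(4.9), np.float64(4.9)]
handR [0.6371 0.1615 0.0874] [np.float64(1.1), np.float64(1.1)]
barL [0.5154 0.1817 0.1511] [np.float64(1.9), np.float64(1.9)]
barR [0.6287 0.161  0.1578] [np.float64(4.0), np.float64(4.0)]
BRtop [0.3989 0.2602 0.1468] [np.float64(47.0), np.float64(47.0)]
red [ 0.4209 -0.282   0.0735] [np.float64(0.2), np.float64(0.2)]
green [ 0.5273 -0.3042  0.07  ] [np.float64(0.2), np.float64(0.2)]
orange [ 0.492  -0.1143  0.0223] [np.float64(0.4), np.float64(0.4)]
st1 [ 0.4741 -0.2652 -0.1135] [np.float64(43.0), np.float64(43.0)]
st2 [ 0.5675 -0.3039 -0.0095] [np.float64(19.5), np.float64(19.5)]
[0.4248 0.2313 0.    ] [0.741 0.193 0.   ] [0.7304 0.1989 0.    ]
bar z.156 [0.5107 0.176  0.156 ] [0.6278 0.1561 0.156 ]
hand z.092 [0.5089 0.1718 0.092 ] [0.6303 0.1517 0.092 ]
tops z.075 [ 0.4196 -0.2831  0.075 ] [ 0.5219 -0.3086  0.075 ] [ 0.4222 -0.2827  0.075 ] [ 0.5302 -0.3055  0.075 ]
```

```bash
echo '[{"pos":[0, 0, -0.012], "spin":-0.1754}, {"pos":[0, 0, -0.012], "spin":-0.1754}, {"pos":[0, 0, -0.012], "spin":-0.1754}, {"pos":[0, 0, -0.012], "spin":-0.1754}, {"pos":[0, 0, -0.012], "spin":-0.1754}, {"pos":[0, 0, -0.012], "spin":-0.1754}, {"pos":[0, 0, -0.012], "spin":-0.1754}, {"pos":[0, 0, -0.012], "spin":-0.1754}]' > m.json && python3 steer.py m.json 0.085; echo '[{"pos":[0.04, 0.025, 0]}, {"pos":[0.04, 0.025, 0]}, {"pos":[0.04, 0.025, 0]}, {}]' > m.json && python3 steer.py m.json
python3 - <<'E'
from h import *
import pickle
o=robot.get_obs();print(o['ee_pos'],o['eef_rot'])
L=[]
for n in("wrist","scene"):
    d=grab(n);L.append(d)
pickle.dump(L,open("v1.pkl","wb"))
from scipy.spatial.transform import Rotation as R
print(L[0]["T"].round(3).tolist()); print(R.from_rotvec(o['eef_rot']).as_matrix().round(3).tolist())
cv2.imwrite("pics/w1.png",np.hstack([crop(L[0]["img"][:,:,::-1].copy(),0,0,560,420,500,375),crop(L[1]["img"][:,:,::-1].copy(),320,100,160,200,300,375)]))
E
```

```text
t: 1.2
ee_pos: [0.6749, -0.0001, 0.3275]
eef_rot: [-0.254, -3.131, 0.0]
contact_force: [-0.6, 0.2, -0.2]
gripper_width: 0.0849
gripper_force: 0.0
t: 1.7
ee_pos: [0.5669, 0.0971, 0.3281]
eef_rot: [-0.255, -3.131, -0.002]
contact_force: [-0.5, -0.2, 0.1]
gripper_width: 0.0852
gripper_force: 0.0
[0.56687073 0.09713062 0.32811129] [-2.54833602e-01 -3.13121198e+00 -1.51522118e-03]
[[0.161, -0.953, -0.259, 0.501], [0.987, 0.155, 0.042, 0.107], [0.001, -0.262, 0.965, 0.471], [0.0, 0.0, 0.0, 1.0]]
[[-0.987, 0.162, 0.0], [0.162, 0.987, 0.001], [0.0, 0.001, -1.0]]
```

View pics/w1.png

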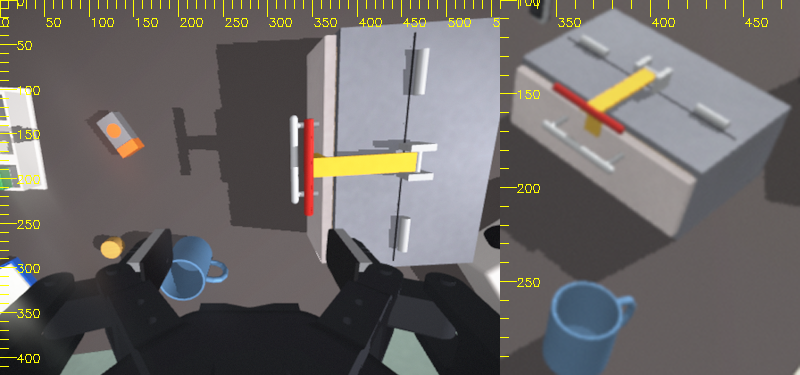

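Run:
```python
from h import *
import pickle
w,s=pickle.load(open("v1.pkl","rb"));_,d=pickle.load(open("v0.pkl","rb"))
np.set_printoptions(precision=4,suppress=True)
w_=lambda x,y:(w["K"],w["T"],(x*1.12,y*1.12)); s_=lambda x,y:(s["K"],s["T"],(320+(x-500)/1.875,100+y/1.875))
tl=lambda x,y:(d["K"],d["T"],(155+x*.35,135+y*.35))
r={}
for n,o in dict(barL=[w_(310,119),s_(555,87),tl(200,110)],barR=[w_(309,214),s_(622,131),tl(306,90)],hL=[w_(294,117),s_(546,123),tl(203,170)],hR=[w_(294,202),s_(612,169),tl(310,147)]).items():
    r[n],e=tri(o);print(n,r[n],e, tri(o[1:])[0])
for a,b in(("barL","barR"),("hL","hR")):
    v=r[b]-r[a];print(np.linalg.norm(v),np.degrees(np.arctan2(v[1],v[0])),(r[a]+r[b])/2)
for z,pts in((.156,[(310,119),(309,214)]),(.092,[(294,117),(294,202)]),(.15,[(313,167),(417,160)]),(.125,[(325,36),(322,262)])):
    P=[atz(*w_(*p),z) for p in pts];v=P[1]-P[0];print(z,P,np.degrees(np.arctan2(v[1],v[0])),np.linalg.norm(v))
print("oran",atz(*w_(119,134),.028),atz(*w_(107,116),.028),atz(*w_(130,152),.028))
```

```text
barL [0.5131 0.179  0.1531] [np.float64(0.5), np.float64(1.3), np.float64(1.2)] [0.5134 0.1792 0.1531]
barR [0.6321 0.1646 0.1531] [np.float64(1.1), np.float64(1.1), np.float64(1.9)] [0.6322 0.1631 0.1538]
hL [0.51   0.1723 0.0907] [np.float64(2.1), np.float64(2.1), np.float64(1.0)] [0.511  0.1745 0.0897]
hR [0.6339 0.157  0.0909] [np.float64(0.9), np.float64(2.3), np.float64(1.7)] [0.634  0.1583 0.0902]
0.11988975378083869 -6.882731661493279 [0.5726 0.1718 0.1531]
0.12484258681322737 -7.034494284912472 [0.5719 0.1646 0.0908]
0.156 [array([0.5125, 0.1782, 0.156 ]), array([0.6305, 0.165 , 0.156 ])] -6.36019806943283 0.11871285983587729
0.092 [array([0.5085, 0.1706, 0.092 ]), array([0.6336, 0.156 , 0.092 ])] -6.661728278568634 0.12590576591143338
0.15 [array([0.5712, 0.1774, 0.15  ]), array([0.5833, 0.3062, 0.15  ])] 84.64705406950723 0.12929513527250125
0.125 [array([0.4213, 0.2124, 0.125 ]), array([0.7226, 0.1822, 0.125 ])] -5.719968455870874 0.3028066513002378
oran [ 0.4899 -0.1111  0.028 ] [ 0.4587 -0.1221  0.028 ] [ 0.5219 -0.1013  0.028 ]
```

Wrist view: red bar from (310,119) to (309,214), handle from (294,117) to (294,202). Triangulated, the bar is 119.9 mm long at z≈0.154, against 0.156 in the text. Cabinet yaw is about -6.3°.

```bash
echo '[{"spin":-0.054}, {"pos":[0.0408, 0, 0]}, {"pos":[0, 0.0374, 0]}, {"pos":[0, 0.0374, 0]}, {"pos":[0, 0, 0.04]}, {"pos":[0, 0, 0.04]}, {"pos":[0, 0, 0.04]}, {}]' > m.json && python3 steer.py m.json 0.055 60;echo '[{"pos":[0, 0, 0.034]}, {"pos":[0, 0, 0.034]}, {}, {}]' > m.json && python3 steer.py m.json
python3 - <<'E'
from h import *
w=grab("wrist");s=grab("side")
cv2.imwrite("pics/w2.png",np.hstack([crop(w["img"][:,:,::-1].copy(),200,100,280,280,400,400),crop(s["img"][:,:,::-1].copy(),150,90,150,150,400,400)]))
E
```

```text
t: 2.8
ee_pos: [0.5365, 0.171, 0.2046]
eef_rot: [-0.181, -3.131, 0.004]
contact_force: [0.0, -0.2, 0.5]
gripper_width: 0.055
gripper_force: 0.0
t: 3.3
ee_pos: [0.5385, 0.1732, 0.1412]
eef_rot: [0.179, 3.134, 0.001]
contact_force: [-0.4, -0.3, 0.1]
gripper_width: 0.055
gripper_force: 0.0
```

View pics/w2.png

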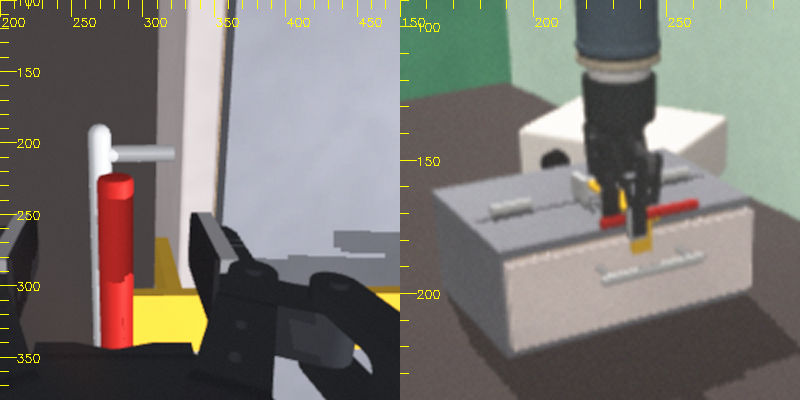

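Wrist crop: the bar (x≈115) is centred between the fingers (35 and 190), and the strap is clear below. Gripping now.

```bash
echo '[{"pos":[0.004, 0, 0]}, {}, {}, {}, {}, {}]' > m.json && python3 steer.py m.json 0.0 60
python3 - <<'E'
import numpy as np
th=np.array([0,.12,.25,.4,.55,.7,.85,1,1.15,1.3,1.45,1.6,1.75,1.86]);
x=-138*np.cos(th)+8*np.sin(th);z=138*np.sin(th)+8*np.cos(th)
print(np.c_[th[1:],np.diff(x),-np.diff(z)].round(1))
E
```

```text
t: 4.15
ee_pos: [0.5333, 0.1745, 0.1399]
eef_rot: [0.177, 3.136, 0.002]
contact_force: [-2.7, 3.9, 5.3]
gripper_width: 0.0097
gripper_force: 58.7
[[  0.1   2.  -16.5]
 [  0.2   4.3 -17.4]
 [  0.4   7.7 -19.2]
 [  0.6  10.5 -17.8]
 [  0.7  13.1 -16.1]
 [  0.8  15.3 -13.9]
 [  1.   17.2 -11.5]
 [  1.2  18.8  -8.8]
 [  1.3  19.9  -5.9]
 [  1.4  20.5  -2.8]
 [  1.6  20.7   0.3]
 [  1.8  20.4   3.3]
 [  1.9  14.6   4.4]]
```

```bash
echo '[{"pos":[0, 0.002, -0.0165]}, {"pos":[0, 0.0043, -0.0174]}, {"pos":[0, 0.0077, -0.0192]}, {"pos":[0, 0.0105, -0.0178]}, {"pos":[0, 0.0131, -0.0161]}, {"pos":[0, 0.0153, -0.0139]}, {}]' > m.json && python3 steer.py m.json; echo '[{"pos":[0, 0.0172, -0.0115]}, {"pos":[0, 0.0188, -0.0088]}, {"pos":[0, 0.0199, -0.0059]}, {"pos":[0, 0.0205, -0.0028]}, {"pos":[0, 0.0207, 0.0003]}, {"pos":[0, 0.0204, 0.0033]}, {"pos":[0, 0.0135, 0.0042]}, {}]' > m.json && python3 steer.py m.json
```

```text
t: 5.03
ee_pos: [0.5382, 0.2226, 0.2415]
eef_rot: [-0.181, -3.135, 0.01]
contact_force: [-8.8, -13.5, 15.4]
gripper_width: 0.0098
gripper_force: 59.0
t: 6.02
ee_pos: [0.5542, 0.358, 0.2619]
eef_rot: [0.176, 3.136, 0.003]
contact_force: [-2.8, 2.1, 6.7]
gripper_width: 0.0103
gripper_force: 60.3
```

```bash
echo '[{"pos":[0, 0.003, 0]}, {}, {}, {}]' > m.json && python3 steer.py m.json 0.035; echo '[{"pos":[0, 0, -0.03]}, {"pos":[0, 0, -0.03]}, {"pos":[0, -0.05, -0.03]}, {"pos":[0, -0.06, 0]}, {"pos":[0, -0.06, 0]}, {"pos":[0, -0.06, 0]}, {"pos":[0, -0.03, 0]}, {}]' > m.json && python3 steer.py m.json
python3 - <<'E'
from h import *
w=grab("scene");s=grab("side")
cv2.imwrite("pics/w3.png",np.hstack([crop(w["img"][:,:,::-1].copy(),300,50,200,200,400,400),crop(s["img"][:,:,::-1].copy(),150,70,150,150,400,400)]))
E
```

```text
t: 6.52
ee_pos: [0.5544, 0.3588, 0.2613]
eef_rot: [-0.179, -3.136, 0.0]
contact_force: [-0.6, -0.5, -0.1]
gripper_width: 0.0347
gripper_force: 0.0
t: 7.52
ee_pos: [0.5249, 0.0976, 0.3517]
eef_rot: [0.186, 3.135, -0.002]
contact_force: [0.1, 0.7, -0.2]
gripper_width: 0.035
gripper_force: 0.0
```

View pics/w3.png

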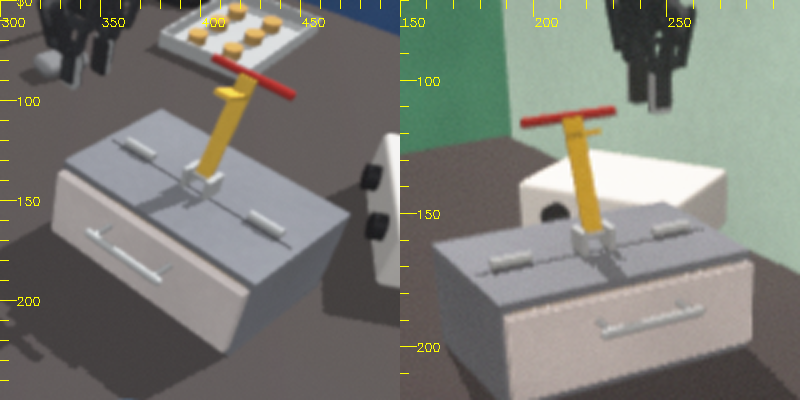

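Both views show the stay leaning back upright by itself, with the red bar high at (255,75) in the scene view. Next I'll go to the handle.

```bash
echo '[{"pos":[-0.0396, 0, 0]}, {"pos":[0, 0.036, 0.04]}, {"pos":[0, 0.035, 0.04]}, {"pos":[0, 0, 0.05]}, {"pos":[0, 0, 0.04]}, {}, {}]' > m.json && python3 steer.py m.json 0.024 60
```

```text
t: 8.5
ee_pos: [0.573, 0.1681, 0.1828]
eef_rot: [0.177, 3.135, 0.002]
contact_force: [0.1, -0.1, 0.7]
gripper_width: 0.0238
gripper_force: 0.0
```

```bash
echo '[{"pos":[0, -0.0040, 0]}, {"pos":[0, 0, 0.03]}, {"pos":[0, 0, 0.03]}, {"pos":[0, 0, 0.016]}, {}]' > m.json && python3 steer.py m.json
python3 - <<'E'
from h import *
print(robot.get_obs()['ee_pos'])
w=grab("wrist")
cv2.imwrite("pics/w4.png",crop(w["img"][:,:,::-1].copy(),160,60,320,320,500,500))
E
```

```text
t: 9.12
ee_pos: [0.5718, 0.1626, 0.1054]
eef_rot: [-0.179, -3.136, 0.0]
contact_force: [-1.1, 1.0, -0.5]
gripper_width: 0.0237
gripper_force: 0.0
[0.5717685  0.16264632 0.10537847]
```

View pics/w4.png

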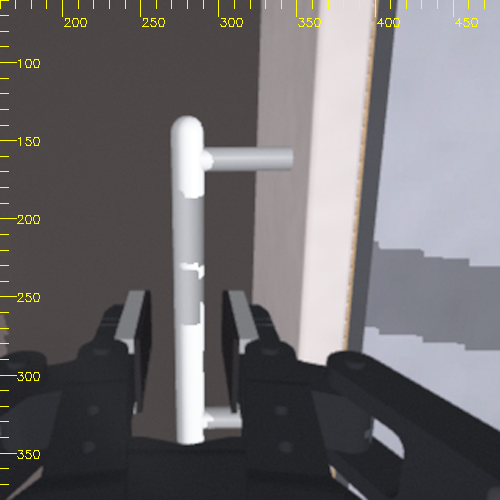

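The handle (x≈188) is centred between the fingers (142 to 232). Going down to grip and pull.

```bash
echo '[{"pos":[0, 0, 0.015]}, {"pos":[0, 0, 0.014]}, {}]' > m.json && python3 steer.py m.json;  echo '[{}, {}, {}, {}]' > m.json && python3 steer.py m.json 0 60
```

```text
t: 9.55
ee_pos: [0.5713, 0.1626, 0.0752]
eef_rot: [-0.178, -3.135, 0.001]
contact_force: [-0.2, 1.1, 0.2]
gripper_width: 0.0237
gripper_force: 0.0
t: 10.05
ee_pos: [0.5717, 0.1629, 0.0764]
eef_rot: [-0.178, -3.136, -0.0]
contact_force: [-0.4, 1.5, -3.6]
gripper_width: 0.0087
gripper_force: 58.4
```

```bash
echo '[{"pos":[0, -0.01, 0]}, {"pos":[0, -0.022, 0]}, {"pos":[0, -0.025, 0]}, {"pos":[0, -0.025, 0]}, {"pos":[0, -0.025, 0]}, {"pos":[0, -0.025, 0]}, {"pos":[0, -0.016, 0]}, {}]' > m.json && python3 steer.py m.json
```

```text
t: 11.05
ee_pos: [0.5563, 0.0147, 0.0767]
eef_rot: [0.181, 3.133, 0.003]
contact_force: [6.3, 3.5, -8.6]
gripper_width: 0.0086
gripper_force: 59.5
```

```bash
echo '[{}, {}, {"pos":[0, 0, -0.05]}, {"pos":[0, 0, -0.06]}, {"pos":[0, 0, -0.06]}, {"pos":[0, 0, -0.06]}, {"pos":[0, 0, -0.02]}, {"pos":[0, -0.02, 0]}]' > m.json && python3 steer.py m.json 0.024; echo '[{"pos":[0, -0.05, 0]}, {"pos":[0.015, -0.06, 0]}, {"pos":[0, -0.06, 0]}, {}, {}]' > m.json && python3 steer.py m.json 0.06
python3 - <<'E'
from h import *
import pickle
w=grab("wrist");s=grab("side");pickle.dump((w,s),open("v2.pkl","wb"));print(robot.get_obs()['ee_pos'])
cv2.imwrite("pics/w5.png",crop(w["img"][:,:,::-1].copy(),0,0,560,420,800,600))
E
```

```text
t: 12.05
ee_pos: [0.5532, -0.0032, 0.3289]
eef_rot: [0.175, 3.133, 0.001]
contact_force: [-0.6, -0.7, -0.7]
gripper_width: 0.0242
gripper_force: 0.0
t: 12.68
ee_pos: [0.5182, -0.1713, 0.3264]
eef_rot: [-0.18, -3.136, -0.0]
contact_force: [-0.0, 0.5, -1.0]
gripper_width: 0.0602
gripper_force: 0.0
[ 0.51872861 -0.16998686  0.32652102]
```

View pics/w5.png

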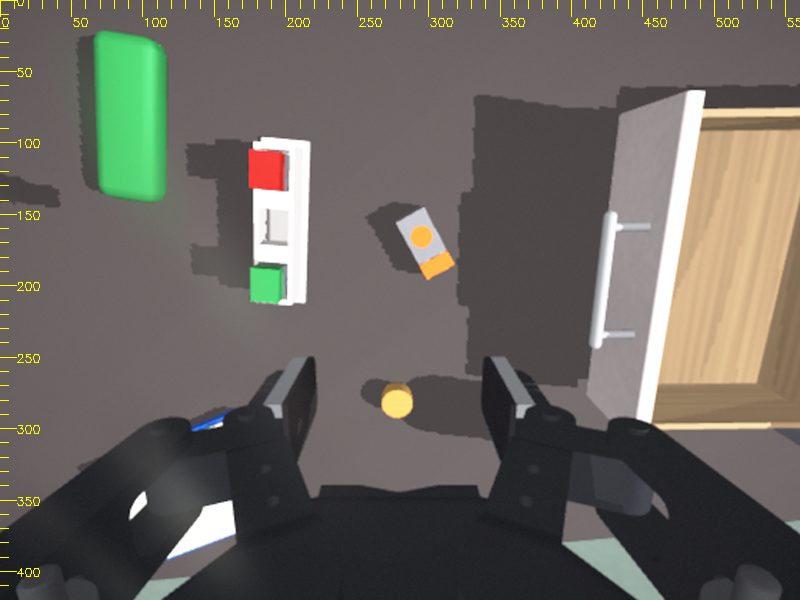

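Run:
```python
from h import *
import pickle
w,s=pickle.load(open("v2.pkl","rb"));sc,d=pickle.load(open("v0.pkl","rb"))
np.set_printoptions(precision=4,suppress=True)
w_=lambda x,y:(w["K"],w["T"],(x*.7,y*.7))
for n,wp,sp,cp,z in(("red",(267,170),(310.4,290.4),(184.9,248.4),.075),("green",(267,285),(353,278.1),(207.6,283.7),.075),("or",(425.5,243),(284,261.6),(262.2,238.2),.028)):
    print(n,*tri([w_(*wp),(d["K"],d["T"],sp),(sc["K"],sc["T"],cp)]),atz(*w_(*wp),z))
C=[atz(*w_(*p),.028)[:2] for p in((396,222),(424,207),(455,264),(427,279))];print(C)
for i,j in((0,3),(1,2),(0,1),(3,2)):v=C[j]-C[i];print(np.degrees(np.arctan2(v[1],v[0])),np.linalg.norm(v))
r,g=atz(*w_(267,170),.075),atz(*w_(267,285),.075);v=g-r;print(np.degrees(np.arctan2(v[1],v[0])),np.linalg.norm(v))
v=atz(*w_(304,303),0)-atz(*w_(311,141),0);print(np.degrees(np.arctan2(v[1],v[0])),np.linalg.norm(v))
print("drawer panel inner top",atz(*w_(702,92),.117),atz(*w_(654,424),.117), "handle",atz(*w_(611,215),.092),atz(*w_(597,346),.092))
print("inner L wall", atz(*w_(705,112),.108),"cam",w["T"][:3,3])
```

```text
red [ 0.4208 -0.2816  0.073 ] [np.float64(0.6), np.float64(0.4), np.float64(0.4)] [ 0.4205 -0.2805  0.075 ]
green [ 0.5271 -0.3038  0.0696] [np.float64(0.6), np.float64(0.7), np.float64(0.1)] [ 0.5256 -0.3014  0.075 ]
or [ 0.4979 -0.1279  0.0318] [np.float64(17.3), np.float64(14.3), np.float64(7.3)] [ 0.5086 -0.1417  0.028 ]
[array([ 0.4832, -0.1703]), array([ 0.4713, -0.1397]), array([ 0.5346, -0.1124]), array([ 0.5476, -0.1439])]
22.340881686829846 0.06955537015214344
23.334254626530587 0.06892184313383036
111.26296976053732 0.03287335328955158
112.38372747261377 0.0340624269469997
-11.263379881459459 0.10715832314027071
-12.305030622064326 0.17898036385542987
drawer panel inner top [0.4055 0.0776 0.117 ] [0.6937 0.0542 0.117 ] handle [0.4943 0.0218 0.092 ] [0.6184 0.0107 0.092 ]
inner L wall [0.4194 0.0872 0.108 ] cam [ 0.4518 -0.164   0.469 ]
```

Wrist view: red at (267,170), green at (267,285). Orange is at (425,243), so it was knocked about 30 mm from its first place. It is now at (0.509,-0.142), axis 22.6°. The stand angle is -11.6°.

```bash
echo '[{"spin":-0.17}, {"spin":-0.17}, {"spin":-0.169}, {"pos":[-0.0016, 0.030, 0.03]}, {"pos":[0, 0, 0.06]}, {"pos":[0, 0, 0.06]}, {"pos":[0, 0, 0.03]}, {}]' > m.json && python3 steer.py m.json 0.06 40
```

```text
t: 13.78
ee_pos: [0.5075, -0.1414, 0.1448]
eef_rot: [0.62, -3.076, -0.003]
contact_force: [0.1, 0.9, 1.0]
gripper_width: 0.0603
gripper_force: 0.0
```

```bash
echo '[{"pos":[0, 0, 0.05]}, {"pos":[0, 0, 0.05]}, {"pos":[0, 0, 0.025]}, {"pos":[0, 0, 0.0145]}, {}]' > m.json && python3 steer.py m.json; echo '[{}, {}, {}, {}, {}]' > m.json && python3 steer.py m.json 0.0 40; echo '[{"pos":[0, 0, -0.03]}, {"pos":[0, 0, -0.06]}, {"pos":[0, 0, -0.06]}, {"pos":[0, 0, -0.05]}, {}]' > m.json && python3 steer.py m.json
```

```text
t: 14.4
ee_pos: [0.5092, -0.1427, 0.0074]
eef_rot: [-0.618, 3.08, -0.001]
contact_force: [0.9, 1.2, -0.3]
gripper_width: 0.0597
gripper_force: 0.0
t: 15.02
ee_pos: [0.5095, -0.1432, 0.0084]
eef_rot: [-0.616, 3.078, -0.002]
contact_force: [-0.0, -0.0, 5.8]
gripper_width: 0.0336
gripper_force: 39.7
t: 15.65
ee_pos: [0.5106, -0.1433, 0.2115]
eef_rot: [-0.615, 3.073, -0.006]
contact_force: [-0.5, -0.0, -2.2]
gripper_width: 0.0332
gripper_force: 40.9
```

```bash
echo '[{"spin":0.17}, {"spin":0.17}, {"spin":0.169}, {"pos":[0.03, 0.0564, 0]}, {"pos":[0.0286, 0.0564, 0]}, {"pos":[0, 0.0564, 0]}, {"pos":[0, 0.0564, 0]}, {"pos":[0, 0.0564, 0]}]' > m.json && python3 steer.py m.json; echo '[{}, {}]' > m.json && python3 steer.py m.json
```

```text
t: 16.65
ee_pos: [0.4825, 0.1432, 0.2064]
eef_rot: [-0.179, -3.136, 0.001]
contact_force: [1.8, -0.2, -1.1]
gripper_width: 0.0332
gripper_force: 40.8
t: 16.9
ee_pos: [0.4824, 0.1413, 0.2062]
eef_rot: [-0.177, -3.135, 0.002]
contact_force: [-0.5, 0.8, -0.6]
gripper_width: 0.0331
gripper_force: 40.9
```

```bash
echo '[{"pos":[0, 0, 0.05]}, {"pos":[0, 0, 0.05]}, {"pos":[0, 0, 0.04]}, {"pos":[0, 0, 0.02]}, {"pos":[0, 0, 0.012]}, {}]' > m.json && python3 steer.py m.json; echo '[{}, {}, {}]' > m.json && python3 steer.py m.json 0.05; echo '[{"pos":[0, 0, -0.04]}, {"pos":[0, 0, -0.06]}, {"pos":[0, 0, -0.06]}, {"pos":[0, 0, -0.06]}, {"pos":[0, 0, -0.04]}, {}]' > m.json && python3 steer.py m.json
```

```text
t: 17.65
ee_pos: [0.4828, 0.1408, 0.0345]
eef_rot: [-0.18, -3.135, 0.001]
contact_force: [0.1, -0.4, -1.6]
gripper_width: 0.0329
gripper_force: 40.8
t: 18.02
ee_pos: [0.4834, 0.1419, 0.0355]
eef_rot: [0.178, 3.135, 0.001]
contact_force: [-0.4, 0.7, -0.0]
gripper_width: 0.05
gripper_force: 0.0
t: 18.77
ee_pos: [0.4842, 0.1425, 0.2983]
eef_rot: [0.178, 3.13, 0.003]
contact_force: [0.2, 0.1, -0.6]
gripper_width: 0.0501
gripper_force: 0.0
```

```bash
echo '[{"spin":0.088}, {"pos":[-0.0227, -0.056, 0]}, {"pos":[0, -0.062, 0]}, {"pos":[0, -0.062, 0]}, {"pos":[0, -0.062, 0]}, {"pos":[0, -0.062, 0]}, {"pos":[0, -0.062, 0]}, {"pos":[0, -0.062, 0]}]' > m.json && python3 steer.py m.json 0.055 60; echo '[{"pos":[0, 0, 0.04]}, {"pos":[0, 0, 0.06]}, {}, {}]' > m.json && python3 steer.py m.json
python3 - <<'E'
from h import *
import pickle
w=grab("wrist");s=grab("side");pickle.dump((w,s),open("v3.pkl","wb"));print(robot.get_obs()['ee_pos'])
cv2.imwrite("pics/w6.png",np.hstack([crop(w["img"][:,:,::-1].copy(),120,40,320,320,400,400),crop(s["img"][:,:,::-1].copy(),260,200,120,120,400,400)]))
E
```

```text
t: 19.77
ee_pos: [0.4184, -0.2837, 0.2941]
eef_rot: [-0.316, -3.125, -0.0]
contact_force: [1.0, 0.6, 0.4]
gripper_width: 0.0552
gripper_force: 0.0
t: 20.27
ee_pos: [0.4202, -0.2821, 0.1962]
eef_rot: [0.315, 3.125, -0.0]
contact_force: [0.1, -0.2, 0.4]
gripper_width: 0.055
gripper_force: 0.0
[ 0.42076848 -0.28244057  0.1969379 ]
```

View pics/w6.png

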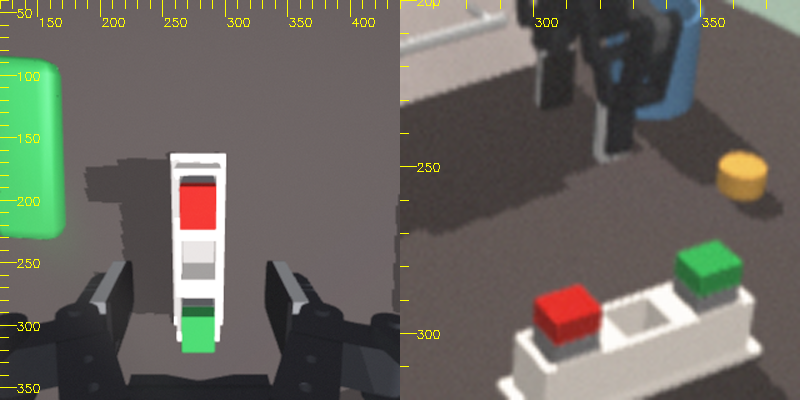

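Run:
```python
from h import *
import pickle
w,s=pickle.load(open("v3.pkl","rb"))
for p in((198,206),(198,334)):
    q=(120+p[0]/1.25,40+p[1]/1.25);print(atz(w["K"],w["T"],q,.075).round(4))
print(tri([(w["K"],w["T"],(278.4,204.8)),(s["K"],s["T"],(310.1,291.3))]))
print(tri([(w["K"],w["T"],(278.4,307.2)),(s["K"],s["T"],(352.6,279))]))
```

```text
[ 0.418  -0.2826  0.075 ]
[ 0.5249 -0.3044  0.075 ]
(array([ 0.41870844, -0.28290493,  0.07289982]), [np.float64(0.3), np.float64(0.3)])
(array([ 0.52756324, -0.30473024,  0.06850935]), [np.float64(1.3), np.float64(1.3)])
```

Wrist crop: the red top at (198,206) is centred between the fingers (130 to 268). Its measured height of 0.073 fits 0.075. Going down.

```bash
echo '[{"pos":[0.002, 0, 0.04]}, {"pos":[0, 0, 0.05]}, {"pos":[0, 0, 0.04]}, {"pos":[0, 0, 0.015]}, {"pos":[0, 0, 0.004]}, {}]' > m.json && python3 steer.py m.json; echo '[{}, {}, {}, {}, {}]' > m.json && python3 steer.py m.json 0.0 60; echo '[{"pos":[0, 0, -0.01]}, {"pos":[0, 0, -0.02]}, {"pos":[0, 0, -0.03]}, {}]' > m.json && python3 steer.py m.json
```

```text
t: 21.12
ee_pos: [0.4185, -0.2821, 0.0471]
eef_rot: [0.316, 3.124, -0.002]
contact_force: [0.4, -0.6, -0.2]
gripper_width: 0.0551
gripper_force: 0.0
t: 21.75
ee_pos: [0.4182, -0.282, 0.047]
eef_rot: [0.316, 3.124, -0.001]
contact_force: [-0.5, 1.3, 8.0]
gripper_width: 0.0275
gripper_force: 58.5
t: 22.25
ee_pos: [0.4187, -0.2823, 0.1082]
eef_rot: [0.316, 3.122, -0.003]
contact_force: [0.5, 0.2, -0.6]
gripper_width: 0.0272
gripper_force: 59.3
```

```bash
echo '[{"pos":[0, 0, -0.055]}, {"pos":[0, 0, -0.055]}, {"spin":-0.088}, {}]' > m.json && python3 steer.py m.json
python3 - <<'E'
from h import *
s=grab("side");sc=grab("scene")
cv2.imwrite("pics/w7.png",np.hstack([crop(sc["img"][:,:,::-1].copy(),140,180,160,160,400,400),crop(s["img"][:,:,::-1].copy(),240,160,160,160,400,400)]))
E
```

```text
t: 22.75
ee_pos: [0.4172, -0.2816, 0.2158]
eef_rot: [-0.179, -3.136, 0.0]
contact_force: [-0.7, -0.3, -2.6]
gripper_width: 0.0269
gripper_force: 59.8
```

View pics/w7.png

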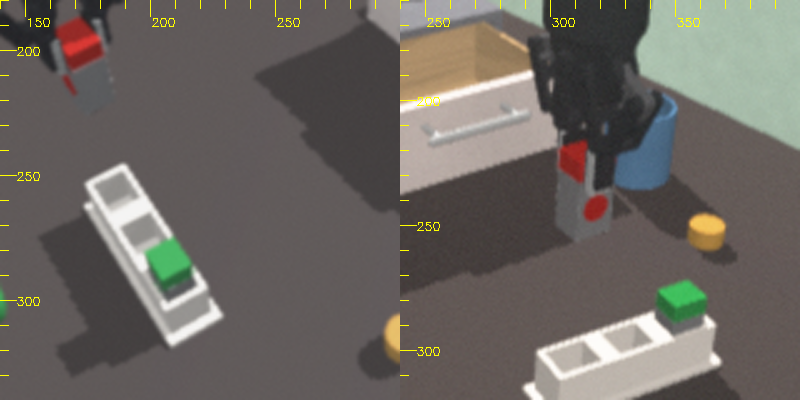

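Red is lifted out, hanging straight; the stand is upright with green still at (170,260).

```bash
echo '[{"pos":[-0.013, 0.0539, 0]}, {"pos":[-0.013, 0.0539, 0]}, {"pos":[-0.013, 0.0539, 0]}, {"pos":[-0.013, 0.0539, 0]}, {"pos":[-0.013, 0.0539, 0]}, {"pos":[-0.013, 0.0539, 0]}, {"pos":[-0.013, 0.0539, 0]}, {"pos":[-0.013, 0.0539, 0]}]' > m.json && python3 steer.py m.json; echo '[{}, {}, {}]' > m.json && python3 steer.py m.json
```

```text
t: 23.85
ee_pos: [0.5698, 0.1365, 0.2146]
eef_rot: [-0.181, -3.134, 0.001]
contact_force: [0.8, -0.8, -1.8]
gripper_width: 0.0272
gripper_force: 59.6
t: 24.22
ee_pos: [0.5695, 0.1334, 0.2154]
eef_rot: [-0.182, -3.135, 0.002]
contact_force: [-0.2, -0.4, -1.1]
gripper_width: 0.0272
gripper_force: 59.9
```

```bash
echo '[{"pos":[0, 0, 0.05]}, {"pos":[0, 0, 0.05]}, {"pos":[0, 0, 0.03]}, {"pos":[0, 0, 0.013]}, {"pos":[0, 0, 0.0065]}, {}]' > m.json && python3 steer.py m.json; echo '[{}, {}, {}]' > m.json && python3 steer.py m.json 0.05; echo '[{"pos":[0, 0, -0.04]}, {"pos":[0, 0, -0.06]}, {"pos":[0, 0, -0.06]}, {"pos":[0, 0, -0.06]}, {}]' > m.json && python3 steer.py m.json
```

```text
t: 24.98
ee_pos: [0.5703, 0.1349, 0.0671]
eef_rot: [0.179, 3.136, 0.0]
contact_force: [0.2, 0.7, -0.6]
gripper_width: 0.0272
gripper_force: 59.8
t: 25.35
ee_pos: [0.5701, 0.1351, 0.0669]
eef_rot: [0.178, 3.136, 0.0]
contact_force: [-0.4, -0.5, -0.5]
gripper_width: 0.0502
gripper_force: 0.0
t: 25.98
ee_pos: [0.5718, 0.136, 0.2918]
eef_rot: [0.178, 3.128, 0.005]
contact_force: [-0.6, -0.9, 0.5]
gripper_width: 0.0498
gripper_force: 0.0
```

```bash
echo '[{"spin":0.088}, {}]' > m.json && python3 steer.py m.json 0.055 60; echo '[{"pos":[-0.0054, -0.0551, 0]}, {"pos":[-0.0054, -0.0551, 0]}, {"pos":[-0.0054, -0.0551, 0]}, {"pos":[-0.0054, -0.0551, 0]}, {"pos":[-0.0054, -0.0551, 0]}, {"pos":[-0.0054, -0.0551, 0]}, {"pos":[-0.0054, -0.0551, 0]}, {"pos":[-0.0054, -0.0551, 0]}]' > m.json && python3 steer.py m.json ; echo '[{"pos":[0, 0, 0.05]}, {"pos":[0, 0, 0.05]}, {"pos":[0, 0, 0.02]}, {}, {}]' > m.json && python3 steer.py m.json
python3 - <<'E'
from h import *
w=grab("wrist");print(robot.get_obs()['ee_pos'])
import pickle;pickle.dump(w,open("v4.pkl","wb"))
cv2.imwrite("pics/w8.png",crop(w["img"][:,:,::-1].copy(),120,40,320,320,500,500))
E
```

```text
t: 26.22
ee_pos: [0.5694, 0.1348, 0.2859]
eef_rot: [-0.315, -3.125, 0.001]
contact_force: [0.8, -1.1, -0.2]
gripper_width: 0.055
gripper_force: 0.0
t: 27.22
ee_pos: [0.5233, -0.3071, 0.2858]
eef_rot: [-0.312, -3.125, -0.001]
contact_force: [0.2, -0.8, -0.3]
gripper_width: 0.0548
gripper_force: 0.0
t: 27.85
ee_pos: [0.5244, -0.3057, 0.1672]
eef_rot: [0.315, 3.125, -0.0]
contact_force: [-0.2, -0.4, -0.6]
gripper_width: 0.0555
gripper_force: 0.0
[ 0.52456485 -0.30576214  0.16752313]
```

View pics/w8.png

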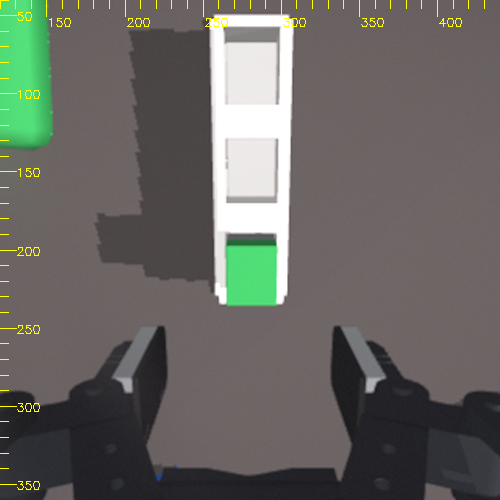

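Run:
```python
from h import *
import pickle
w=pickle.load(open("v4.pkl","rb"))
print(atz(w["K"],w["T"],(281.3,214.7),.075))
```

```text
[ 0.52414584 -0.30404179  0.075     ]
```

Green is at (252,273) in the crop, 2 mm in +y from the tool. I'll correct and grasp it.

```bash
echo '[{"pos":[0, 0.0015, 0.04]}, {"pos":[0, 0, 0.05]}, {"pos":[0, 0, 0.02]}, {"pos":[0, 0, 0.01]}, {}]' > m.json && python3 steer.py m.json; echo '[{}, {}, {}, {}, {}]' > m.json && python3 steer.py m.json 0.0 60; echo '[{"pos":[0, 0, -0.01]}, {"pos":[0, 0, -0.02]}, {"pos":[0, 0, -0.03]}, {"pos":[0, 0, -0.055]}, {"pos":[0, 0, -0.055]}, {"spin":-0.088}, {}]' > m.json && python3 steer.py m.json
```

```text
t: 28.52
ee_pos: [0.5246, -0.3042, 0.0469]
eef_rot: [0.316, 3.125, -0.0]
contact_force: [0.1, -0.4, 0.0]
gripper_width: 0.0551
gripper_force: 0.0
t: 29.15
ee_pos: [0.5251, -0.3045, 0.0479]
eef_rot: [0.316, 3.123, -0.002]
contact_force: [-0.9, -0.0, 7.2]
gripper_width: 0.0271
gripper_force: 59.9
t: 30.02
ee_pos: [0.524, -0.3041, 0.2174]
eef_rot: [0.179, 3.136, -0.001]
contact_force: [-0.0, -1.6, -1.7]
gripper_width: 0.027
gripper_force: 59.2
```

```bash
echo '[{"pos":[-0.0089, 0.0552, 0]}, {"pos":[-0.0089, 0.0552, 0]}, {"pos":[-0.0089, 0.0552, 0]}, {"pos":[-0.0089, 0.0552, 0]}, {"pos":[-0.0089, 0.0552, 0]}, {"pos":[-0.0089, 0.0552, 0]}, {"pos":[-0.0089, 0.0552, 0]}, {"pos":[-0.0089, 0.0552, 0]}]' > m.json && python3 steer.py m.json; echo '[{}, {}, {}]' > m.json && python3 steer.py m.json
python3 - <<'E'
from h import *
s=grab("scene");w=grab("wrist")
cv2.imwrite("pics/w9.png",np.hstack([crop(s["img"][:,:,::-1].copy(),280,80,200,200,400,400),crop(w["img"][:,:,::-1].copy(),70,0,420,420,400,400)]))
E
```

```text
t: 31.02
ee_pos: [0.6447, 0.1281, 0.2155]
eef_rot: [-0.182, -3.135, 0.001]
contact_force: [0.6, -0.2, -0.4]
gripper_width: 0.0271
gripper_force: 59.4
t: 31.4
ee_pos: [0.6448, 0.1247, 0.2161]
eef_rot: [-0.183, -3.136, 0.002]
contact_force: [-0.2, -0.0, -1.3]
gripper_width: 0.0273
gripper_force: 59.5
```

View pics/w9.png

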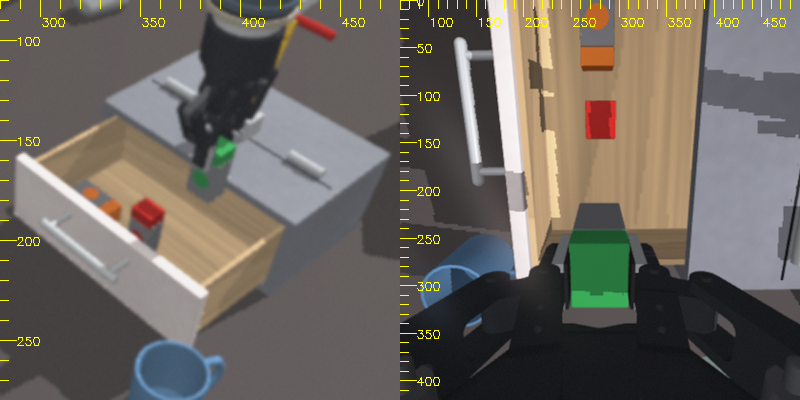

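Orange is lying and red standing in the drawer. Green hangs over its free place.

```bash
echo '[{"pos":[0, 0, 0.05]}, {"pos":[0, 0, 0.05]}, {"pos":[0, 0, 0.03]}, {"pos":[0, 0, 0.013]}, {"pos":[0, 0, 0.0065]}, {}]' > m.json && python3 steer.py m.json; echo '[{}, {}, {}]' > m.json && python3 steer.py m.json 0.05; echo '[{"pos":[0, 0, -0.04]}, {"pos":[0, 0, -0.06]}, {"pos":[0, 0, -0.06]}, {"pos":[0, 0, -0.06]}, {}]' > m.json && python3 steer.py m.json
```

```text
t: 32.25
ee_pos: [0.6455, 0.1266, 0.0677]
eef_rot: [0.179, 3.135, 0.001]
contact_force: [-0.1, 0.1, -1.4]
gripper_width: 0.0268
gripper_force: 59.4
t: 32.62
ee_pos: [0.6453, 0.1267, 0.0675]
eef_rot: [0.178, 3.136, 0.0]
contact_force: [0.9, 0.4, -0.6]
gripper_width: 0.0502
gripper_force: 0.0
t: 33.25
ee_pos: [0.6471, 0.1275, 0.2928]
eef_rot: [0.178, 3.127, 0.005]
contact_force: [-1.1, 0.1, 0.1]
gripper_width: 0.0499
gripper_force: 0.0
```

```bash
echo '[{"pos":[0.0258, -0.0408, 0]}, {"pos":[0.0258, -0.0408, 0]}, {"pos":[0.0258, -0.0408, 0]}, {"pos":[0, 0, 0.06]}, {"pos":[0, 0, 0.06]}, {"pos":[0, 0, 0.03]}, {}, {}]' > m.json && python3 steer.py m.json 0.024 60
```

```text
t: 34.25
ee_pos: [0.5548, 0.014, 0.1379]
eef_rot: [0.178, 3.135, 0.0]
contact_force: [-0.2, 0.2, 0.3]
gripper_width: 0.0239
gripper_force: 0.0
```

```bash
echo '[{"pos":[0, 0, 0.035]}, {"pos":[0, 0, 0.02]}, {"pos":[0, 0, 0.0065]}, {}]' > m.json && python3 steer.py m.json; echo '[{}, {}, {}, {}]' > m.json && python3 steer.py m.json 0 60; echo '[{"pos":[0, 0.005, 0]}, {"pos":[0, 0.01, 0]}, {"pos":[0, 0.015, 0]}, {"pos":[0, 0.015, 0]}, {"pos":[0, 0.015, 0]}, {"pos":[0, 0.015, 0]}, {"pos":[0, 0.015, 0]}, {"pos":[0, 0.015, 0]}]' > m.json && python3 steer.py m.json; echo '[{"pos":[0, 0.015, 0]}, {"pos":[0, 0.012, 0]}, {"pos":[0, 0.008, 0]}, {"pos":[0, 0.006, 0]}, {"pos":[0, 0.004, 0]}, {"pos":[0, 0.002, 0]}, {}, {}]' > m.json && python3 steer.py m.json
```

```text
t: 34.75
ee_pos: [0.5549, 0.0139, 0.0764]
eef_rot: [0.178, 3.135, 0.0]
contact_force: [-0.4, -0.2, -0.0]
gripper_width: 0.024
gripper_force: 0.0
t: 35.25
ee_pos: [0.5552, 0.0148, 0.0768]
eef_rot: [0.177, 3.134, 0.002]
contact_force: [-0.7, 3.8, 6.9]
gripper_width: 0.0086
gripper_force: 58.9
t: 36.25
ee_pos: [0.5658, 0.1182, 0.0768]
eef_rot: [0.179, 3.136, -0.001]
contact_force: [-3.8, -0.4, 11.2]
gripper_width: 0.0087
gripper_force: 59.4
t: 37.25
ee_pos: [0.5706, 0.1637, 0.0767]
eef_rot: [-0.179, -3.136, 0.003]
contact_force: [-7.4, -3.3, 13.6]
gripper_width: 0.0086
gripper_force: 59.8
```

```bash
echo '[{"pos":[0, 0.002, 0]}, {"pos":[0, 0.002, 0]}, {}]' > m.json && python3 steer.py m.json; echo '[{}, {}, {}]' > m.json && python3 steer.py m.json 0.024; echo '[{"pos":[0, 0, -0.05]}, {"pos":[0, 0, -0.06]}, {"pos":[0, 0, -0.06]}, {"pos":[0, -0.04, -0.06]}, {"pos":[0, 0, -0.05]}, {}]' > m.json && python3 steer.py m.json
```

```text
t: 37.62
ee_pos: [0.5706, 0.1637, 0.0767]
eef_rot: [-0.183, -3.134, 0.011]
contact_force: [-9.0, -14.0, 19.2]
gripper_width: 0.0092
gripper_force: 60.5
t: 38.0
ee_pos: [0.572, 0.1665, 0.0762]
eef_rot: [0.181, 3.136, -0.004]
contact_force: [-2.5, -7.8, 7.6]
gripper_width: 0.0238
gripper_force: 5.5
t: 38.75
ee_pos: [0.5696, 0.1348, 0.3522]
eef_rot: [0.179, 3.128, 0.005]
contact_force: [0.2, 0.5, -0.8]
gripper_width: 0.0239
gripper_force: 0.0
```

Run:
```python
from h import *
import pickle
s=grab("scene");d=grab("side");pickle.dump((s,d),open("v5.pkl","wb"));print(robot.get_obs()['ee_pos'])
cv2.imwrite("pics/w10.png",np.hstack([crop(s["img"][:,:,::-1].copy(),310,50,160,160,400,400),crop(d["img"][:,:,::-1].copy(),150,70,150,150,400,400)]))
```

```text
[0.56796774 0.13455856 0.34783934]
```

View pics/w10.png

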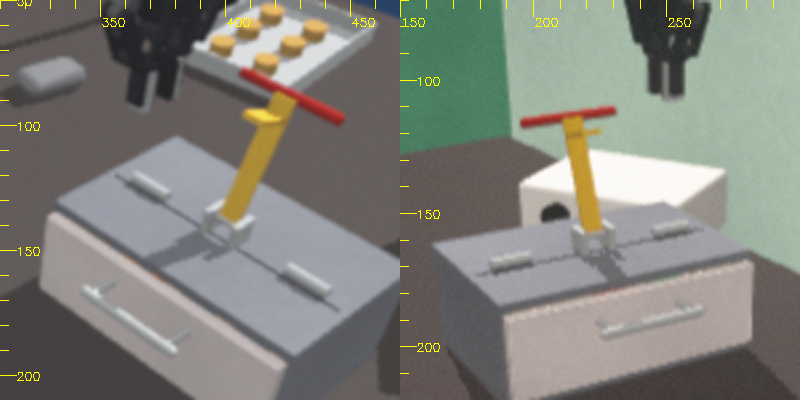

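Run:
```python
import cv2,numpy as np
a=cv2.imread("pics/w3.png")[200:400,400:];b=cv2.imread("pics/w10.png")[200:400,400:]
A=a[100:150,200:310].astype(np.float32).mean(2);B=b[100:150,200:310].astype(np.float32).mean(2)
print("handle shift",cv2.phaseCorrelate(A,B,cv2.createHanningWindow(A.shape[::-1],cv2.CV_32F)))
u=np.hstack([cv2.resize(x[40:150,90:370],(800,300),interpolation=cv2.INTER_CUBIC) for x in (a,)]);v=cv2.resize(b[40:150,90:370],(800,300),interpolation=cv2.INTER_CUBIC)
cv2.imwrite("pics/cmp.png",np.vstack([u,v]))
```

```text
handle shift ((0.005719043210348218, -0.01743632067005052), 0.7675616728464763)
```

View pics/cmp.png

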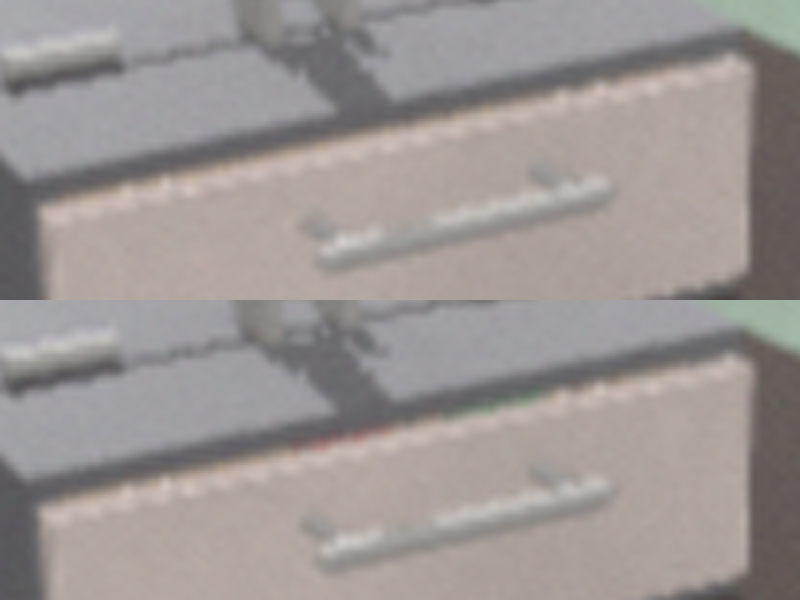

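Handle pixel shift against the shut view is about 0, so the drawer is fully shut. I'll now fetch the stay back.

```bash
echo '[{"pos":[0.0402, 0, 0]}, {"pos":[0, 0.0565, 0]}, {"pos":[0, 0.0565, 0]}, {"pos":[0, 0.0565, 0]}, {"pos":[0, 0.0565, 0]}, {}, {}]' > m.json && python3 steer.py m.json 0.045 60
```

```text
t: 39.72
ee_pos: [0.5533, 0.3632, 0.3457]
eef_rot: [-0.177, -3.135, 0.003]
contact_force: [-0.5, 0.0, 0.2]
gripper_width: 0.0449
gripper_force: 0.0
```

```bash
echo '[{"pos":[0, 0, 0.03]}, {"pos":[0, 0, 0.03]}, {"pos":[0, 0, 0.025]}, {}]' > m.json && python3 steer.py m.json; echo '[{}, {}, {}, {}, {}]' > m.json && python3 steer.py m.json 0 60
python3 - <<'E'
import numpy as np
th=np.r_[1.89,np.arange(1.75,0,-.15),0]
x=-138*np.cos(th)+8*np.sin(th);z=138*np.sin(th)+8*np.cos(th)
print(np.c_[th[1:],np.diff(x),-np.diff(z)].round(1))
E
```

```text
t: 40.22
ee_pos: [0.5533, 0.3609, 0.2606]
eef_rot: [-0.181, -3.134, 0.005]
contact_force: [0.0, -0.3, 0.8]
gripper_width: 0.0452
gripper_force: 0.0
t: 40.85
ee_pos: [0.5543, 0.3637, 0.264]
eef_rot: [0.179, 3.134, 0.002]
contact_force: [-0.2, -1.0, 6.7]
gripper_width: 0.0098
gripper_force: 58.7
[[  1.8 -18.4  -5.8]
 [  1.6 -20.4  -3.3]
 [  1.5 -20.7  -0.3]
 [  1.3 -20.5   2.8]
 [  1.2 -19.9   5.9]
 [  1.  -18.8   8.8]
 [  0.9 -17.2  11.5]
 [  0.7 -15.3  13.9]
 [  0.6 -13.1  16.1]
 [  0.4 -10.5  17.8]
 [  0.3  -7.7  19.2]
 [  0.1  -4.8  20.2]
 [  0.   -1.5  13.7]]
```

```bash
echo '[{"pos":[0, -0.0184, -0.0058]}, {"pos":[0, -0.0204, -0.0033]}, {"pos":[0, -0.0207, -0.0003]}, {"pos":[0, -0.0205, 0.0028]}, {"pos":[0, -0.0199, 0.0059]}, {"pos":[0, -0.0188, 0.0088]}, {"pos":[0, -0.0172, 0.0115]}, {}]' > m.json && python3 steer.py m.json; echo '[{"pos":[0, -0.0153, 0.0139]}, {"pos":[0, -0.0131, 0.0161]}, {"pos":[0, -0.0105, 0.0178]}, {"pos":[0, -0.0077, 0.0192]}, {"pos":[0, -0.0048, 0.0202]}, {"pos":[0, -0.0015, 0.0137]}, {}, {}]' > m.json && python3 steer.py m.json
```

```text
t: 41.85
ee_pos: [0.5397, 0.2254, 0.243]
eef_rot: [0.183, 3.134, -0.003]
contact_force: [4.1, -5.7, 3.4]
gripper_width: 0.0094
gripper_force: 63.0
t: 42.85
ee_pos: [0.5343, 0.1748, 0.1425]
eef_rot: [0.18, 3.133, -0.001]
contact_force: [5.3, -4.3, 0.7]
gripper_width: 0.0097
gripper_force: 69.4
```

```bash
echo '[{"pos":[0, 0, 0.0025]}, {}]' > m.json && python3 steer.py m.json; echo '[{}, {}, {}]' > m.json && python3 steer.py m.json 0.045; echo '[{"pos":[0, 0, -0.04]}, {"pos":[0, 0, -0.06]}, {"pos":[0, 0, -0.06]}, {"pos":[0, -0.05, -0.03]}, {"pos":[0, -0.06, 0]}, {}, {}, {}]' > m.json && python3 steer.py m.json
python3 - <<'E'
from h import *
s=grab("scene")["img"][:,:,::-1].copy();d=grab("side")["img"][:,:,::-1].copy()
cv2.imwrite("pics/w11.png",np.vstack([np.hstack([crop(s,310,50,160,120),crop(d,150,110,160,120)]),cv2.resize(np.hstack([s,d]),(800,300))]))
E
```

```text
t: 43.1
ee_pos: [0.5343, 0.1747, 0.1402]
eef_rot: [0.18, 3.133, -0.001]
contact_force: [5.3, -5.2, 1.5]
gripper_width: 0.0098
gripper_force: 69.4
t: 43.48
ee_pos: [0.532, 0.1762, 0.1394]
eef_rot: [-0.178, -3.136, -0.0]
contact_force: [0.3, -1.0, 0.2]
gripper_width: 0.0449
gripper_force: 0.0
t: 44.48
ee_pos: [0.5196, 0.068, 0.3292]
eef_rot: [-0.175, -3.136, -0.001]
contact_force: [-0.6, 1.1, -0.3]
gripper_width: 0.0447
gripper_force: 0.0
```

View pics/w11.png

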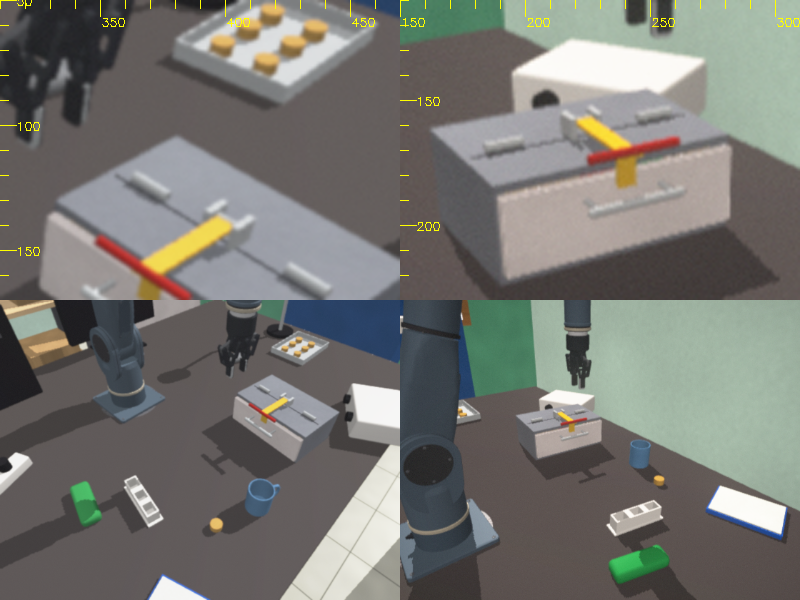

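The stay is down with its tongue in front of the shut drawer. The stand is upright and empty, and the other things are where they were.

```bash
python3 -c "
from workcell import robot
print(robot.sign_off())"
```

```text
the job is handed in; nothing more can be done
None
```

The job is handed in (no verdict came back): all three cassettes present (orange, red, green) are in the shut drawer, the stay is down over its front, the stand is upright in place, and the mug, specimen and spectacle case were not touched.

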